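# Free the grinding plate held by a nut of unknown thread hand

## Task

Take the grinding plate out of the grinder for cleaning: try the orange nut anticlockwise (seen from above) first, and if you feel it jam solid do not force it but loosen it the other way until its flange clears the plate's lugs. Then draw the plate out by its blue tab without wrenching it against the nut, and set it down gently (not dropped) flat on the floor of the white dish, tab up, about the middle. Leave the other things on the mat where they are, and the dish roughly in its place.

Things in the scene. Friction and masses are not known exactly. Their poses are not given: they have to be found in the camera images.
- grinder: spice grinder, hopper off, bolted down: white housing 170 (x) x 120 (y) x 60 mm high; origin: centre of its underside; x points to its rear; upright spindle at x = y = 0. On its deck (60 mm up) the grinding plate lies between two steel guide rails (x -80 to -35 mm, 8 mm high, 1.5 mm play each side) and comes out only to the front, -x.
- nut: nut holding the plate down; it stays on its spindle. Brass flange 40 mm across, 6 mm thick, brass neck 22 mm across. Origin: on the axis, underside of the flange (64.5 mm above the grinder's underside when tight). Steep thread, 2.5 mm up or down per rad. It takes about 0.25 N m to turn and stops hard at both thread ends, 2.4 rad apart. Its thread hand is unmarked and unknown.
- nut_grip (a point): centre of the nut's orange grip bar, 54.5 mm above the nut's origin, turning with it: 40 mm long (its x axis), 14 mm wide (its y), 22 mm high. At the start the nut is not quite home: an unknown 0 to 0.25 rad of turn is left before it jams tight.
- drive_mark (a point): red mark on the dark drive disc (86 mm across, flush with the deck), 38 mm from the spindle axis, towards the grinder's +y at rest. Disc, spindle and nut turn on a springy coupling, 4 N m per rad: anticlockwise torque on the nut shifts the mark to the grinder's -x. A jam counts as felt at 0.4 N m (0.1 rad, 3.8 mm at the mark); 1.0 N m (0.25 rad, 9.4 mm) either way damages it.
- plate: forked steel grinding plate, 129 (x) x 60 (y) x 4 mm, 0.14 to 0.28 kg; origin on its underside, on the spindle axis when seated (axes as the grinder's); x from -95 to +34 mm. Its slot (16 mm wide, from x = -10 mm, open to +x) straddles the 13 mm spindle. Lugs on its fork ends (x 23 to 34 mm, 2.5 mm high) catch behind the flange until the nut has risen past them.
- plate_tab (a point): middle of the plate's upright blue grip tab, at x = -75 mm, 22 mm above the plate's underside; the tab is 30 mm (x) x 12 mm (y) and 36 mm high, from 4 to 40 mm above the underside. Once the nut is up, the plate is clear of the flange after sliding 55 mm to the grinder's -x.
- plate_mid (a point): middle of the plate's underside, at x = -30.5 mm in the plate's frame
- dish: loose white rectangular ceramic dish, 190 (x) x 130 (y) x 32 mm high, walls 6 mm, floor 6 mm thick; origin at the centre of its underside
- scoop: bystander: stainless flat-bottomed scoop, 70 x 50 x 30 mm with a round handle along -x to 106 mm from its origin; origin on its underside
- fork: bystander: green plastic fork lying flat, 163 mm long, 27 mm wide, 5 mm thick; origin on its underside
- jar: bystander: glass jar with a hinged flap cap, 76 mm across, 107 mm tall; origin on its underside
- canister: bystander: small steel canister with a press-button lid, 58 mm across, 78 mm tall; origin on its underside
- mug: bystander: blue mug, 76 mm across, 85 mm tall, handle to +y; origin on its underside
- brush: bystander: cleaning brush lying along its x axis, 170 mm long; origin on its underside
Things that resemble listed ones, but are neither listed nor needed, are in the scene too. Leave any brown look-alike of the dish alone.

How it is judged:
By the outcome, as a careful person would: the job done as asked, in the order asked, and still so for the second after the job is handed in, with the robot touching nothing.
It also fails if it takes over 64 s, if anything falls off the work surface, if the arm or the gripper's body presses on something with over 40 N, if the wrist force passes 120 N, or if a joint passes its speed limit or range.

## Robot

A 6-joint arm with a two-finger parallel gripper is mounted at the origin on the work surface. World frame = base frame: x ahead of the robot, y to its left, z up, the work surface at z = 0. Lengths are in m, angles in rad, forces in N, time in s.
With the tool pointing down it reaches from about 0.275 to 0.75 m from the base axis. Payload 10.2 kg.
Tool frame: the origin (TCP) lies midway between the tips of the shut fingers; the grasp point (between the pads) lies 19 mm behind it; z points along the fingers, y is the line along which they close (so a half turn about z gives the same grasp; the last joint's range is limited). The gripper opens to 85 mm and grips with 20 to 120 N. Pads are 22 mm wide; open, the fingers measure 114 mm over their backs; the gripper's body (76 mm by 85 mm) begins 54 mm behind the grasp point. The pads swing forward as they close: fully open they stand 13 mm farther back than shut.
Start: joints at [1.069, 0.313, 1.498, -0, 1.331, -0.223], TCP at [0.144, 0.505, 0.231] pointing down, gripper open.
Joint ranges: [-2.94, 2.94], [-0.97, 2.17], [0.19, 2.56], [-1.23, 4.37], [0.02, 3.11], [-2.88, 2.88]. Speed limits (rad/s): [2.39, 2.39, 3.01, 3.14, 3.14, 3.14].

## Interface

Orientations are given as a unit quaternion [w, x, y, z].
In Python, from station import r, optics, models gives the robot as it stands.
- The arm moves only by the tool step_arm, never from a script. Its argument "moves" is text: rows parted by semicolons, each of 4 numbers parted by spaces: the shift along the tool's x, y, z in units of 0.75 m (1.0 is 0.75 m), then the turn about the tool's z in units of 360 degrees (1.0 is 360 degrees). A call has 1 to 20 rows; each row is the pose to reach, as a shift and turn from the pose commanded when the call began, along the tool's axes at that moment, turning the shorter way round; what a row does not reach only later rows make up. A row lasts 1/10 s, in which the tool goes at most 50 mm and 8.59 degrees, less where a joint would pass 70% of its speed; a pose out of reach is approached as far as the arm can. A call with a number of a shift or a turn outside -1 to 1 is refused whole. A call with a gripper value outside its range is refused whole. "grip" is the closure, from 0 (fully open) to 1 (shut), set as the call begins (left out, the last holds). The fingers move at their own pace and stop on an object; the grip force is fixed at half the most. Time passes only in rows, so rows that repeat a pose let the fingers close. It gives the time, the measured TCP pose, the force, the opening and the grip force at its end, in the units of the state.
- r.state(): the state, without advancing time (a new reading comes with each control period).
- optics.grab_frame(name): name is "scene" or "top"; returns a dict with "frame" (480x640x3 uint8, red, green, blue), "z_map" (480x640 float32, m along the optical axis (not along the pixel's ray), 0 where there is no reading), "fx", "fy", "cx", "cy" (pixels), "k1" (the pictures are not rectified: a ray, as slopes to the right and down, at radius r is drawn at 1 + k1 r^2 times it, then the intrinsics apply), "rvec" (rotation vector, rad) and "tvec" (3), from world to camera coordinates, as OpenCV has them. Camera axes: x right, y down, z forward; pixel columns grow to the right and rows downward; lengths in m; the calibration is good to about 2 mm. A picture is of the moment at which its call begins.
- r.sign_off(): hands the job in; it is judged then, once.
Trained networks look in a picture, given as the dict that the camera call returned (one of the last four; its "shot" number tells which), for a name from the list of things; names that differ only in an ending like _2 or _b are one class to them, and where a whole thing is asked for, a point or a joint stands for the part that bears it (a point fixed in the world has none). Each returns a list of dicts, best first, with "score" (0 to 1); they miss things now and then, are a little off and sometimes report something else, mostly with a low value. They report only what shows in the picture. A call takes as long as a camera call. They do not tell look-alikes from the thing itself.
- models.trace(picture, label): "region" (480x640 bool, what is visible of it) and "bbox" ([centre column, centre row, width, height] in pixels, round what is visible of it).
- models.pinpoint(picture, label): "at" ([row, column] in pixels: a listed point, or the origin of a listed thing).
The state is a dict: "time_s": time; "joints": joint angles; "qd": joint speeds; "effort": joint torques, N m; "position": TCP position; "eef_rot": TCP orientation; "force": force on the tool from outside, world axes, zero at the start; "moment": the same for the moment, N m; "width": opening from 0.0 (shut) to 1.0 (fully open); "finger_force": force on a finger pad.
Only numpy, scipy, OpenCV 4.12 (cv2) and the standard library are available. Lean on these libraries where they do the work, as an engineer would, in place of code of your own. Each camera call takes 0.05 s, during which the arm holds its last target. There are 200 camera calls.

## Working session

There is one attempt and no reset: what is moved stays moved. The work goes in short steps, Python scripts to look and compute and a tool call to move; the robot and the scene stay as the last step left them, time stands still between calls to the robot, and variables do not carry over. Pictures are saved under pics/ and viewed, at most 10 in all, crops included, and the job is handed in when it is done.

Besides the shell and the picture viewer there is one more tool, called by a JSON object that holds its "method" and its "body", one argument or row to a line. step_arm: Moves the arm, as the interface text tells. Its arguments: {"type":"object","properties":{"moves":{"type":"string"},"grip":{"type":"number"}},"required":["moves"]}

```bash
mkdir -p pics
cat > h.py <<'E'
import numpy as np, cv2
from station import r, optics, models
from scipy.spatial.transform import Rotation as R
def ray(p,row,col):
    xd=np.array([(col-p["cx"])/p["fx"],(row-p["cy"])/p["fy"]]); x=xd.copy()
    for _ in range(10): x=xd/(1+p["k1"]*(x@x))
    M=cv2.Rodrigues(np.array(p["rvec"],float))[0]; t=np.array(p["tvec"],float).ravel()
    return -M.T@t, M.T@np.array([x[0],x[1],1.0]), 
def at_z(p,row,col,z):
    o,d=ray(p,row,col); return o+d*(z-o[2])/d[2]
def deep(p,row,col):
    o,d=ray(p,row,col); return o+d*p["z_map"][int(round(row)),int(round(col))]
def cloud(p,mask):
    rs,cs=np.nonzero(mask&(p["z_map"]>0)); return np.array([deep(p,a,b) for a,b in zip(rs,cs)])
def save(p,n): cv2.imwrite("pics/"+n,p["frame"][:,:,::-1])
E
python3 - <<'E'
from h import *
np.set_printoptions(precision=4,suppress=True)
s=r.state(); print(s["position"],s["eef_rot"],s["time_s"],s["force"])
for n in("scene","top"):
    p=optics.grab_frame(n); save(p,n+"0.png")
    print(n,"cam",ray(p,240,320)[0])
    for l in("grinder","nut","nut_grip","drive_mark","plate_tab","plate","plate_mid","dish"):
        for q in models.pinpoint(p,l)[:3]:
            a=np.array(q["at"]); print(l,round(q["score"],2),a,deep(p,min(a[0],479),min(a[1],639)))
E
```

```text
[0.1444 0.5045 0.2307] [-0.0002  0.1389  0.9903 -0.0006] 0.0 [-0.47    0.7337  0.4467]
scene cam [ 1.0632 -0.5849  1.181 ]
grinder 0.85 [332.7 320.6] [ 0.624  -0.1719  0.067 ]
nut 0.6 [323.3 325.3] [ 0.62   -0.1538  0.0782]
nut_grip 0.61 [432.6 274. ] [ 0.7197 -0.3859  0.1021]
nut_grip 0.31 [339.6 401.3] [ 0.7464 -0.0554  0.0415]
nut_grip 0.31 [229.4 487.7] [0.7087 0.2988 0.0586]
drive_mark 0.78 [311.  336.1] [ 0.6119 -0.1131  0.0689]
drive_mark 0.67 [360.3 211.6] [ 0.4886 -0.3604  0.0224]
plate_tab 0.96 [292.2 303. ] [ 0.544  -0.1432  0.1024]
plate 0.62 [320.6 320.4] [ 0.6116 -0.1595  0.0864]
plate_mid 0.65 [314.1 314.5] [ 0.5838 -0.1498  0.0674]
dish 0.74 [303.  321.4] [ 0.6034 -0.1473  0.1321]
dish 0.72 [250.4 399.1] [0.5796 0.1384 0.0092]
dish 0.62 [137.  321.8] [0.1662 0.2908 0.0057]
top cam [ 0.319  -0.0024  1.0366]
nut 0.74 [180.3 390.2] [ 0.5911 -0.1412  0.1197]
nut_grip 0.62 [172.1 395. ] [ 0.6045 -0.1497  0.1332]
drive_mark 0.56 [175.7 372. ] [ 0.6185 -0.1099  0.0636]
drive_mark 0.53 [193.9 387.5] [ 0.5765 -0.1424  0.0654]
plate_tab 0.63 [207.9 386.5] [ 0.536  -0.1336  0.1049]
plate 0.93 [180.9 392.2] [ 0.5892 -0.145   0.1218]
plate_mid 0.65 [197.  385.9] [ 0.5693 -0.1386  0.0663]
dish 0.91 [197.6 261.7] [0.5844 0.1392 0.0127]
dish 0.69 [385.2 189.3] [0.1638 0.2958 0.0093]
dish 0.65 [180.4 393.5] [ 0.5886 -0.1469  0.1274]
```

View pics/scene0.png

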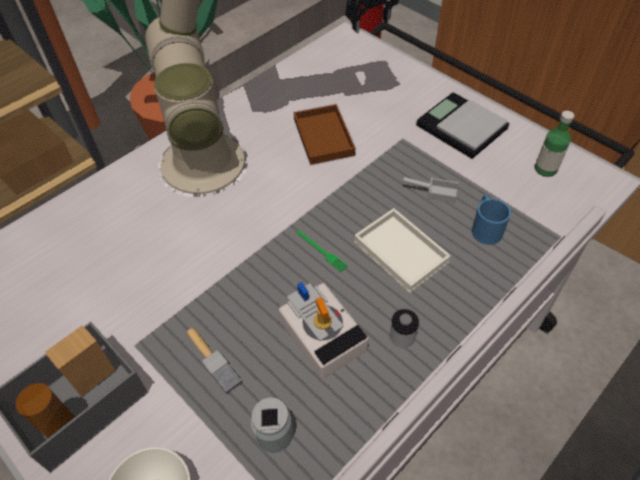

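View pics/top0.png

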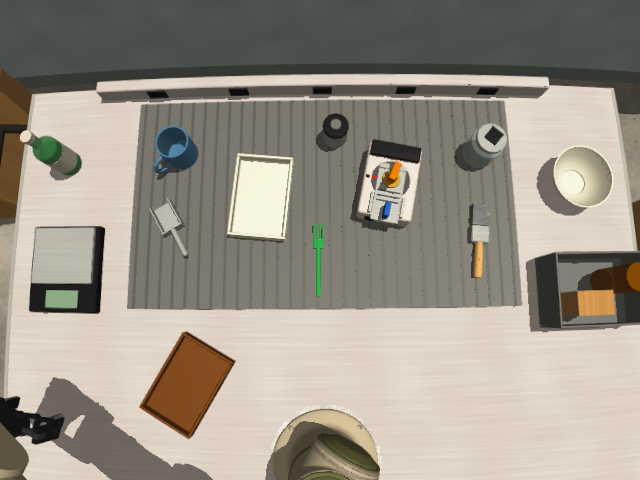

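```bash
cat >> h.py <<'E'
def rect(xy):
    c,(w,h),a=cv2.minAreaRect((xy*1000).astype(np.float32)); return np.array(c)/1000,np.array([w,h]),a
def colmask(p,kind,lo=None):
    hsv=cv2.cvtColor(p["frame"],cv2.COLOR_RGB2HSV).astype(int); H,S,V=hsv[...,0],hsv[...,1],hsv[...,2]
    return {"orange":(H>8)&(H<18)&(S>200)&(V>120),"blue":(H>105)&(H<125)&(S>180)&(V>60),"red":((H<6)|(H>174))&(S>150)&(V>90)}[kind]
E
python3 - <<'E'
from h import *
np.set_printoptions(precision=4,suppress=True)
for n in("scene","top"):
    p=optics.grab_frame(n); print(n)
    rows,cols=np.mgrid[:480,:640]
    for k in("orange","blue","red"):
        m=colmask(p,k); c=cloud(p,m)
        c=c[(abs(c[:,0]-.59)<.09)&(abs(c[:,1]+.145)<.07)&(c[:,2]>.05)]
        print(k,len(c),c.min(0),c.max(0),c.mean(0)); 
        if k!="red":
            t=c[c[:,2]>np.percentile(c[:,2],95)-.004]; print("  top",len(t),*rect(t[:,:2]),t[:,2].mean())
    m=(abs(cols-(320 if n=="scene" else 390))<60)&(abs(rows-(330 if n=="scene" else 185))<60)
    c=cloud(p,m); d=c[(abs(c[:,2]-.06)<.005)&(abs(c[:,0]-.6)<.12)&(abs(c[:,1]+.15)<.1)]; print("deck",len(d),*rect(d[:,:2]),d[:,2].mean())
    for q in models.trace(p,"dish"):
        c=cloud(p,q["region"]); 
        if len(c)>20 and abs(np.median(c[:,0])-.585)<.03 and abs(np.median(c[:,1])-.139)<.04:
            e=c[c[:,2]>.022]; f=c[c[:,2]<.015]; print("dish",*rect(e[:,:2]),"rim z",np.median(e[:,2]),"floor",np.median(f[:,2])); break
    if n=="top":
        cv2.imwrite("pics/t1.png",cv2.resize(p["frame"][130:240,335:445,::-1],None,fx=5,fy=5,interpolation=cv2.INTER_CUBIC))
E
```

```text
scene
orange 108 [ 0.5924 -0.1656  0.1209] [ 0.626  -0.1409  0.1388] [ 0.6111 -0.1542  0.1324]
  top 63 [ 0.6091 -0.1532] [11.8187 36.3845] 63.717002868652344 0.13450150124486016
blue 81 [ 0.523  -0.1455  0.0827] [ 0.551  -0.1323  0.1062] [ 0.5392 -0.1399  0.0984]
  top 35 [ 0.5352 -0.1379] [ 8.5658 25.1846] 75.31535339355469 0.10352050855128317
red 7 [ 0.6128 -0.1169  0.0636] [ 0.6176 -0.1125  0.0674] [ 0.6151 -0.1145  0.0661]
deck 1504 [ 0.6025 -0.1505] [121.5745 182.7773] 78.75183868408203 0.06199838968247696
dish [0.5846 0.1375] [134.1386 192.9871] 85.02867126464844 rim z 0.03154344868575654 floor 0.00887706255197529
top
orange 116 [ 0.5896 -0.1607  0.114 ] [ 0.626  -0.1372  0.1387] [ 0.6073 -0.1486  0.1335]
  top 88 [ 0.6081 -0.149 ] [12.7928 37.238 ] 67.0741195678711 0.13473941566438433
blue 80 [ 0.5201 -0.1397  0.0782] [ 0.5493 -0.1265  0.1073] [ 0.5335 -0.1327  0.1006]
  top 52 [ 0.535  -0.1339] [ 8.878  27.2213] 80.52085876464844 0.10420726009094418
red 12 [ 0.6142 -0.1188  0.0634] [ 0.62   -0.1096  0.0681] [ 0.6166 -0.1135  0.0658]
deck 1424 [ 0.6115 -0.121 ] [178.5225 183.3075] 79.1270980834961 0.06269740400368956
dish [0.5849 0.1399] [129.9705 191.5593] 84.54444885253906 rim z 0.03413867813668925 floor 0.009546949250463399
```

View pics/t1.png

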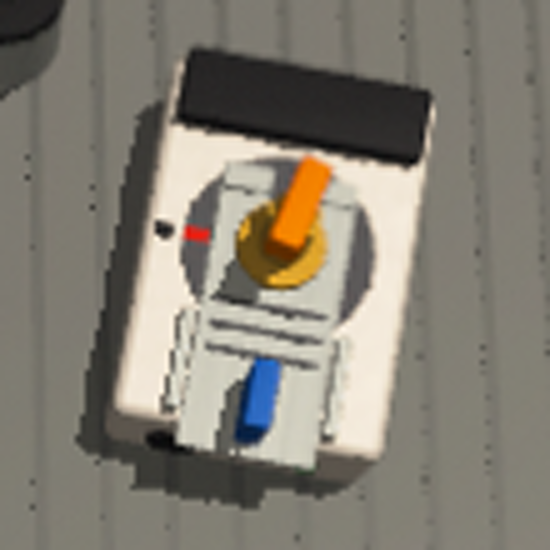

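```bash
cat >> h.py <<'E'
def rel(x,y,z,psi):
    "units to a TCP at xyz, tool down, tool x at psi deg (world)"
    s=r.state(); T=R.from_quat(np.roll(s["eef_rot"],-1)); ax=T.as_matrix()
    d=ax.T@(np.array([x,y,z])-s["position"])/.75
    a=np.degrees(np.arctan2(ax[1,0],ax[0,0])); t=-((psi-a+180)%360-180)/360
    print("rel",d.round(4),"turn",round(t,4),"psi now",a.round(2),"pos",np.round(s["position"],4),"j6",s["joints"][5])
def st():
    s=r.state(); print(s["time_s"],"pos",np.round(s["position"],4),"F",np.round(s["force"],2),"M",np.round(s["moment"],3),"w",s["width"],"ff",s["finger_force"],"j6",s["joints"][5])
E
python3 -c "
from h import *
rel(.6087,-.151,.19,156); st()"
```

```text
rel [-0.8357 -0.6702  0.0551] turn 0.0223 psi now 164.03 pos [0.1445 0.5047 0.2313] j6 -0.22339578831897566
1.1 pos [0.1445 0.5047 0.2313] F [-0.89 -0.41  0.18] M [-0.042  0.014  0.003] w 1.0021565807917547 ff 0.0 j6 -0.22339578831897566
```

{"method": "step_arm", "body": {
  "moves": "-0.8357 -0.6702 0.0551 0.0223;-0.8357 -0.6702 0.0551 0.0223;-0.8357 -0.6702 0.0551 0.0223;-0.8357 -0.6702 0.0551 0.0223;-0.8357 -0.6702 0.0551 0.0223;-0.8357 -0.6702 0.0551 0.0223;-0.8357 -0.6702 0.0551 0.0223;-0.8357 -0.6702 0.0551 0.0223;-0.8357 -0.6702 0.0551 0.0223;-0.8357 -0.6702 0.0551 0.0223;-0.8357 -0.6702 0.0551 0.0223;-0.8357 -0.6702 0.0551 0.0223;-0.8357 -0.6702 0.0551 0.0223;-0.8357 -0.6702 0.0551 0.0223;-0.8357 -0.6702 0.0551 0.0223;-0.8357 -0.6702 0.0551 0.0223;-0.8357 -0.6702 0.0551 0.0223;-0.8357 -0.6702 0.0551 0.0223;-0.8357 -0.6702 0.0551 0.0223",
  "grip": 0
}}

```text
time_s: 3.0
position: [0.6084, -0.15, 0.1901]
eef_rot: [-0.0, 0.208, 0.978, 0.0]
force: [-0.1, 0.4, -0.3]
width: 0.998
finger_force: 0.0
```

{"method": "step_arm", "body": {
  "moves": "0 0.0 0.06 0;0 0 0.119 0;0 0 0.119 0;0 0 0.119 0",
  "grip": 0.5
}}

```text
time_s: 3.4
position: [0.609, -0.1502, 0.1024]
eef_rot: [0.0, 0.207, 0.978, -0.0]
force: [-0.0, -0.1, -0.0]
width: 0.5
finger_force: 0.0
```

Run:
```python
from h import *
st(); p=optics.grab_frame("scene"); save(p,"s2.png")
cv2.imwrite("pics/s2c.png",cv2.resize(p["frame"][250:380,250:410,::-1],None,fx=4,fy=4,interpolation=cv2.INTER_CUBIC))
```

```text
3.4 pos [ 0.609  -0.1502  0.1024] F [-0.01 -0.13 -0.02] M [-0.021  0.01   0.048] w 0.49960464079156036 ff 0.0 j6 -1.5813960646589396
```

View pics/s2c.png

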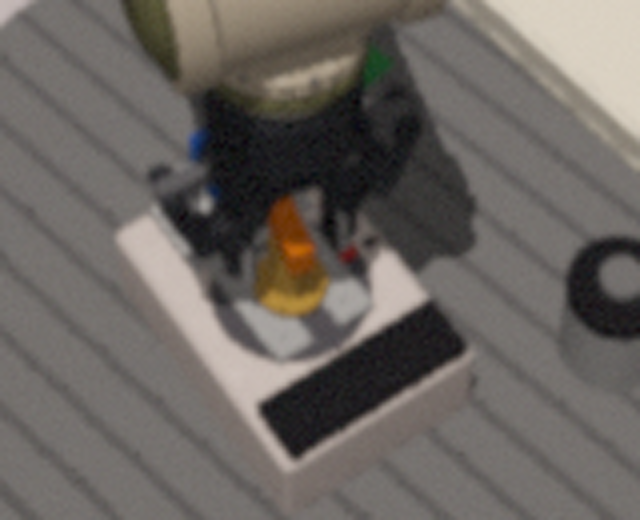

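{"method": "step_arm", "body": {
  "moves": "0 0 0 0;0 0 0 0;0 0 0 0;0 0 0 0;0 0 0 0",
  "grip": 1
}}

```text
time_s: 3.95
position: [0.6103, -0.1502, 0.1039]
eef_rot: [0.003, 0.208, 0.978, 0.001]
force: [0.9, 6.0, 7.7]
width: 0.22
finger_force: 58.4
```

```bash
cat >> h.py <<'E'
def mark(n="scene"):
    p=optics.grab_frame(n); m=colmask(p,"red"); m=m.copy()
    rr,cc=np.nonzero(m); k=(abs(cc-(336 if n=="scene" else 373))<14)&(abs(rr-(312 if n=="scene" else 176))<14)
    rr,cc=rr[k],cc[k]; print("mark",n,k.sum(), at_z(p,rr.mean(),cc.mean(),.06).round(4) if k.sum() else None); return p
E
python3 - <<'E'
from h import *
st(); print(r.state()["joints"]); p=mark(); mark("top")
E
```

```text
3.95 pos [ 0.6103 -0.1502  0.1039] F [0.92 6.   7.74] M [ 1.083 -0.204  0.016] w 0.2204587989718794 ff 58.385122418403625 j6 -1.5814548639782147
[-0.42823996  0.65039986  1.3223967   0.00237869  1.16388436 -1.58145486]
mark scene 1 [ 0.6131 -0.1114  0.06  ]
mark top 0 None
```

{"method": "step_arm", "body": {
  "moves": "0 0 0 -0.01;0 0 0 -0.0191;0 0 0 -0.0191;0 0 0 -0.0191"
}}

```text
time_s: 4.45
position: [0.6104, -0.1499, 0.1037]
eef_rot: [0.003, 0.149, 0.989, 0.001]
force: [1.9, 8.0, 8.4]
width: 0.222
finger_force: 58.5
```

Run:
```python
from h import *
st(); p=mark(); save(p,"s3.png")
cv2.imwrite("pics/s3c.png",cv2.resize(p["frame"][270:370,270:390,::-1],None,fx=6,fy=6,interpolation=cv2.INTER_CUBIC))
```

```text
4.45 pos [ 0.6104 -0.1499  0.1037] F [1.86 8.05 8.38] M [ 1.289 -0.376 -0.225] w 0.22230017652813439 ff 58.51045310497284 j6 -1.7012007255188384
mark scene 1 [ 0.6114 -0.1097  0.06  ]
```

View pics/s3c.png

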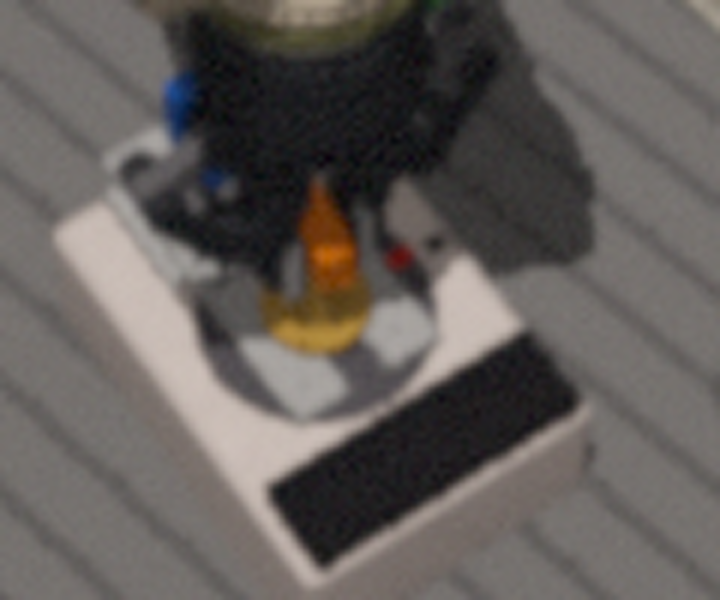

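{"method": "step_arm", "body": {
  "moves": "0 0 0 -0.007;0 0 0 -0.0127;0 0 0 -0.0127"
}}

```text
time_s: 4.8
position: [0.6104, -0.1497, 0.1036]
eef_rot: [0.003, 0.109, 0.994, 0.001]
force: [3.1, 8.8, 6.7]
width: 0.221
finger_force: 58.4
```

```bash
python3 -c "
from h import *
st()"
```

```text
4.8 pos [ 0.6104 -0.1497  0.1036] F [3.07 8.77 6.66] M [ 1.427 -0.484 -0.198] w 0.22067181294723703 ff 58.44527542591095 j6 -1.7819349007020326
```

{"method": "step_arm", "body": {
  "moves": "0 0 0 -0.005;0 0 0 -0.01;0 0 0 -0.01"
}}

```text
time_s: 5.1
position: [0.6104, -0.1495, 0.1034]
eef_rot: [0.003, 0.078, 0.997, 0.001]
force: [3.1, 8.0, 6.5]
width: 0.223
finger_force: 58.5
```

```bash
python3 -c "
from h import *
st()"
```

```text
5.1 pos [ 0.6104 -0.1495  0.1034] F [3.11 7.99 6.54] M [ 1.525 -0.607 -0.252] w 0.2226187691534967 ff 58.46699595451355 j6 -1.8446133149010167
```

{"method": "step_arm", "body": {
  "moves": "0 0 0 -0.005;0 0 0 -0.0095;0 0 0 -0.0095"
}}

```text
time_s: 5.4
position: [0.6104, -0.1494, 0.1034]
eef_rot: [0.003, 0.048, 0.999, 0.001]
force: [3.8, 9.7, 5.8]
width: 0.223
finger_force: 58.5
```

```bash
python3 -c "
from h import *
st()"
```

```text
5.4 pos [ 0.6104 -0.1494  0.1034] F [3.8  9.65 5.82] M [ 1.595 -0.575 -0.318] w 0.22285422081116502 ff 58.496013879776 j6 -1.9040600994534271
```

Torque is beginning to climb; go on in small steps.

{"method": "step_arm", "body": {
  "moves": "0 0 0 -0.004;0 0 0 -0.008;0 0 0 -0.008"
}}

```text
time_s: 5.7
position: [0.6104, -0.1493, 0.1034]
eef_rot: [0.003, 0.023, 1.0, 0.001]
force: [3.2, 9.0, 5.1]
width: 0.223
finger_force: 58.5
```

```bash
python3 -c "
from h import *
st()"
```

```text
5.7 pos [ 0.6104 -0.1493  0.1034] F [3.2  8.95 5.11] M [ 1.646 -0.608 -0.453] w 0.2228525469765696 ff 58.51242542266846 j6 -1.954000719225199
```

{"method": "step_arm", "body": {
  "moves": "0 0 0 -0.003;0 0 0 -0.0055;0 0 0 -0.0055"
}}

```text
time_s: 6.0
position: [0.6104, -0.1492, 0.1034]
eef_rot: [0.003, 0.006, 1.0, 0.001]
force: [3.4, 9.3, 6.3]
width: 0.224
finger_force: 58.5
```

```bash
python3 -c "
from h import *
st();mark()"
```

```text
6.0 pos [ 0.6104 -0.1492  0.1034] F [3.36 9.33 6.3 ] M [ 1.675 -0.631 -0.592] w 0.22416052262416888 ff 58.52143943309784 j6 -1.9881071087418534
mark scene 1 [ 0.6083 -0.1127  0.06  ]
```

{"method": "step_arm", "body": {
  "moves": "0 0 0 0.015;0 0 0 0.03;0 0 -0.0003 0.045;0 0 -0.0006 0.06;0 0 -0.001 0.08;0 0 -0.001 0.08"
}}

```text
time_s: 6.65
position: [0.6101, -0.1503, 0.1039]
eef_rot: [0.002, 0.255, 0.967, 0.0]
force: [2.6, 5.7, 6.3]
width: 0.226
finger_force: 58.7
```

```bash
python3 -c "
from h import *
st()"
```

```text
6.65 pos [ 0.6101 -0.1503  0.1039] F [2.58 5.66 6.32] M [ 0.863 -0.427  0.194] w 0.22584656841346407 ff 58.68580162525177 j6 -1.483952243374267
```

Loosening freely. Continue, rising with the thread.

{"method": "step_arm", "body": {
  "moves": "0 0 -0.0004 0.02;0 0 -0.0008 0.04;0 0 -0.0013 0.06;0 0 -0.0017 0.08;0 0 -0.0021 0.10;0 0 -0.0025 0.12;0 0 -0.0029 0.14;0 0 -0.0034 0.16;0 0 -0.0038 0.18;0 0 -0.0042 0.20;0 0 -0.0046 0.22;0 0 -0.005 0.24;0 0 -0.005 0.24"
}}

```text
time_s: 7.95
position: [0.6074, -0.1511, 0.1076]
eef_rot: [-0.001, 0.848, 0.53, -0.001]
force: [-13.4, 2.7, 12.5]
width: 0.222
finger_force: 59.6
```

```bash
python3 -c "
from h import *
st()"
```

```text
7.95 pos [ 0.6074 -0.1511  0.1076] F [-13.4    2.69  12.51] M [0.382 2.459 0.335] w 0.2218568468536237 ff 59.57119882106781 j6 0.02363012969458518
```

{"method": "step_arm", "body": {
  "moves": "0 0 0 0;0 0 0 0;0 0 0 0;0 0 -0.05 0;0 0 -0.1 0;0 0 -0.1 0",
  "grip": 0.35
}}

```text
time_s: 8.55
position: [0.6108, -0.1518, 0.186]
eef_rot: [0.004, 0.847, 0.531, 0.003]
force: [0.8, -0.3, 0.4]
width: 0.652
finger_force: 0.0
```

```bash
python3 -c "
from h import *
st();rel(.535,-.136,.17,-11.2)
p=optics.grab_frame('scene');m=colmask(p,'orange');c=cloud(p,m)
c=c[(abs(c[:,0]-.59)<.09)&(abs(c[:,1]+.145)<.07)];print(len(c),c[:,2].max(),c.mean(0))
m=colmask(p,'blue');c=cloud(p,m)
c=c[(abs(c[:,0]-.55)<.05)&(abs(c[:,1]+.145)<.05)];print(len(c),c.max(0),c.mean(0))
"
```

```text
8.55 pos [ 0.6108 -0.1518  0.186 ] F [ 0.85 -0.28  0.44] M [-0.011 -0.007  0.013] w 0.6516156708685676 ff 0.0 j6 0.021530743883538084
rel [-0.0251 -0.1003  0.0203] turn 0.2093 psi now 64.16 pos [ 0.6108 -0.1518  0.186 ] j6 0.021530743883538084
75 0.14142175703341975 [ 0.60721225 -0.16129189  0.13401413]
81 [ 0.55085503 -0.13104418  0.10797578] [ 0.53945915 -0.13998176  0.09880396]
```

{"method": "step_arm", "body": {
  "moves": "-0.0251 -0.1003 0.0203 0.2093;-0.0251 -0.1003 0.0203 0.2093;-0.0251 -0.1003 0.0203 0.2093;-0.0251 -0.1003 0.0203 0.2093;-0.0251 -0.1003 0.0203 0.2093;-0.0251 -0.1003 0.0203 0.2093;-0.0251 -0.1003 0.0203 0.2093;-0.0251 -0.1003 0.0203 0.2093;-0.0251 -0.1003 0.0203 0.2093;-0.0251 -0.1003 0.0203 0.2093;-0.0251 -0.1003 0.0203 0.2093",
  "grip": 0.5
}}

```text
time_s: 9.7
position: [0.5326, -0.135, 0.1643]
eef_rot: [-0.0, 0.995, -0.096, -0.0]
force: [-0.3, -0.1, 0.8]
width: 0.501
finger_force: 0.0
```

Run:
```python
from h import *
st(); rel(.535,-.136,.0695,-11.2)
p=optics.grab_frame('top'); m=colmask(p,'orange'); c=cloud(p,m); c=c[(abs(c[:,0]-.59)<.09)&(abs(c[:,1]+.145)<.07)]
if len(c): print("orange",len(c),c.mean(0),c[:,2].max())
```

```text
9.7 pos [ 0.5326 -0.135   0.1643] F [-0.28 -0.1   0.84] M [0.012 0.049 0.028] w 0.501246942539343 ff 0.0 j6 1.3018473050323573
rel [0.0035 0.0007 0.1265] turn 0.0005 psi now -11.03 pos [ 0.5326 -0.135   0.1643] j6 1.3018473050323573
```

{"method": "step_arm", "body": {
  "moves": "0.0035 0.0007 0.05 0;0.0035 0.0007 0.09 0;0.0035 0.0007 0.115 0;0.0035 0.0007 0.126 0;0.0035 0.0007 0.126 0"
}}

```text
time_s: 10.25
position: [0.535, -0.136, 0.0698]
eef_rot: [-0.0, 0.995, -0.097, -0.001]
force: [-0.0, -0.6, 1.0]
width: 0.499
finger_force: 0.0
```

Run:
```python
from h import *
st(); p=optics.grab_frame("scene"); save(p,"s4.png")
cv2.imwrite("pics/s4c.png",cv2.resize(p["frame"][250:380,250:410,::-1],None,fx=4,fy=4,interpolation=cv2.INTER_CUBIC))
```

```text
10.25 pos [ 0.535  -0.136   0.0698] F [-0.01 -0.57  0.96] M [-0.049  0.047  0.024] w 0.49874807938399385 ff 0.0 j6 1.3043030455222704
```

View pics/s4c.png

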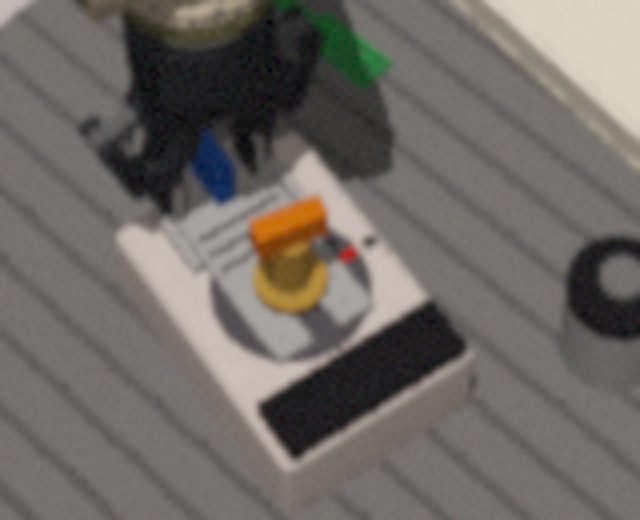

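{"method": "step_arm", "body": {
  "moves": "0 0 0 0;0 0 0 0;0 0 0 0;0 0 0 0;0 0 0 0",
  "grip": 1
}}

```text
time_s: 10.8
position: [0.536, -0.1357, 0.0717]
eef_rot: [-0.0, 0.995, -0.098, 0.001]
force: [1.6, 5.7, 5.4]
width: 0.133
finger_force: 59.5
```

```bash
python3 -c "
from h import *
st();rel(.535-.0785,-.136+.0155,.0698,-11.0)"
```

```text
10.8 pos [ 0.536  -0.1357  0.0717] F [1.56 5.66 5.44] M [ 0.794 -0.088 -0.094] w 0.13346789236216788 ff 59.4526469707489 j6 1.3054243170885287
rel [-0.1079  0.0007  0.0023] turn -0.0006 psi now -11.21 pos [ 0.536  -0.1357  0.0717] j6 1.3054243170885287
```

{"method": "step_arm", "body": {
  "moves": "-0.004 0 0 0;-0.008 0 0 0;-0.0133 0 0 0;-0.0133 0 0 0"
}}

```text
time_s: 11.2
position: [0.5266, -0.134, 0.0717]
eef_rot: [0.0, 0.995, -0.098, 0.002]
force: [4.0, 4.3, 3.6]
width: 0.132
finger_force: 59.1
```

```bash
python3 -c "
from h import *
st()"
```

```text
11.2 pos [ 0.5266 -0.134   0.0717] F [4.04 4.33 3.65] M [ 0.682 -0.651  0.1  ] w 0.131986187096622 ff 59.11187946796417 j6 1.3001544209486664
```

Sliding freely, so draw it out to about 85 mm in total.

{"method": "step_arm", "body": {
  "moves": "-0.012 0 0 0;-0.024 0 0 0;-0.036 0 0 0;-0.048 0 0 0"
}}

```text
time_s: 11.6
position: [0.4913, -0.1272, 0.0715]
eef_rot: [0.0, 0.995, -0.097, 0.002]
force: [5.5, 3.6, 0.7]
width: 0.13
finger_force: 59.0
```

{"method": "step_arm", "body": {
  "moves": "-0.012 0 0 0;-0.024 0 0 0;-0.036 0 0 0;-0.052 0 0 0;-0.052 0 0 0"
}}

```text
time_s: 12.1
position: [0.451, -0.1193, 0.0711]
eef_rot: [0.0, 0.995, -0.098, -0.0]
force: [-7.2, 2.9, 10.4]
width: 0.129
finger_force: 60.3
```

```bash
python3 -c "
from h import *
st(); print(r.state()['joints'])"
```

```text
12.1 pos [ 0.451  -0.1193  0.0711] F [-7.18  2.89 10.38] M [0.437 0.551 0.106] w 0.1287154881491444 ff 60.265077352523804 j6 1.2562252659192827
[-5.10447812e-01  3.91912899e-01  1.85972387e+00 -4.57085827e-04
  8.90630328e-01  1.25622527e+00]
```

{"method": "step_arm", "body": {
  "moves": "0 0 -0.005 0;0 0 -0.015 0;0 0 -0.04 0;0 0 -0.08 0;0 0 -0.11 0;0 0 -0.11 0"
}}

```text
time_s: 12.7
position: [0.4531, -0.1204, 0.1556]
eef_rot: [0.001, 0.995, -0.098, 0.002]
force: [0.5, -0.5, -3.5]
width: 0.132
finger_force: 58.6
```

Run:
```python
from h import *
np.set_printoptions(precision=4,suppress=True)
st(); p=optics.grab_frame("scene"); save(p,"s5.png")
cv2.imwrite("pics/s5c.png",cv2.resize(p["frame"][180:380,200:440,::-1],None,fx=3,fy=3,interpolation=cv2.INTER_CUBIC))
q=models.trace(p,"plate")
if q:
    c=cloud(p,q[0]["region"]); print(q[0]["score"],len(c),c.min(0),c.max(0),np.median(c,0))
    e=c[(c[:,2]>.12)&(c[:,2]<.2)&(c[:,0]>.45)]; A=np.c_[e[:,:2],np.ones(len(e))]; print(np.linalg.lstsq(A,e[:,2],rcond=None)[0],*rect(e[:,:2]))
# plate_mid=dish centre, heading yaw -5.2 deg
y=np.radians(-5.2); t=np.array([.5848,.1388])-.0445*np.array([np.cos(y),np.sin(y)]); print(t); rel(*t,.16,-5.2)
```

```text
12.7 pos [ 0.4531 -0.1204  0.1556] F [ 0.49 -0.51 -3.46] M [0.042 0.05  0.022] w 0.1317271628814633 ff 58.62166106700897 j6 1.256788999242005
0.84 1210 [ 0.4287 -0.1735  0.1452] [ 0.5634 -0.0934  0.1921] [ 0.4972 -0.1321  0.1516]
[-0.0539  0.0006  0.1801] [ 0.5032 -0.133 ] [ 61.6339 116.5858] 79.10810089111328
[0.5405 0.1428]
rel [ 0.048  -0.3662 -0.01  ] turn -0.0167 psi now -11.23 pos [ 0.4517 -0.1196  0.1525] j6 1.2566462075828475
```

View pics/s5c.png

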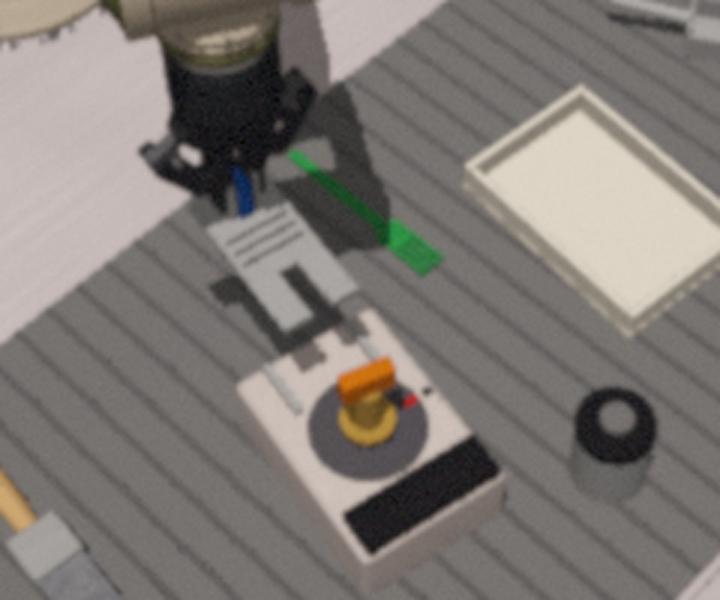

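{"method": "step_arm", "body": {
  "moves": "0.003 -0.02 -0.01 -0.002;0.008 -0.06 -0.01 -0.004;0.013 -0.105 -0.01 -0.006;0.019 -0.15 -0.01 -0.008;0.025 -0.195 -0.01 -0.01;0.031 -0.24 -0.01 -0.012;0.037 -0.285 -0.01 -0.014;0.042 -0.325 -0.01 -0.016;0.046 -0.352 -0.01 -0.0167;0.048 -0.366 -0.01 -0.0167;0.048 -0.366 -0.01 -0.0167;0.048 -0.366 -0.01 -0.0167"
}}

```text
time_s: 14.0
position: [0.5403, 0.1419, 0.1598]
eef_rot: [0.0, 0.999, -0.046, -0.001]
force: [0.3, -0.1, -2.6]
width: 0.132
finger_force: 58.7
```

Run:
```python
from h import *
np.set_printoptions(precision=4,suppress=True)
st(); rel(.5405,.1428,.04,-5.2)
for n in("scene","top"):
    p=optics.grab_frame(n); q=models.trace(p,"plate")
    c=cloud(p,q[0]["region"]); e=c[(c[:,2]>.12)&(c[:,2]<.18)&(c[:,0]>.56)]; A=np.c_[e[:,:2],np.ones(len(e))]; print(n,len(e),np.linalg.lstsq(A,e[:,2],rcond=None)[0],*rect(e[:,:2]),e.max(0)) if len(e)>10 else None
```

```text
14.0 pos [0.5403 0.1419 0.1598] F [ 0.27 -0.07 -2.55] M [ 0.047  0.061 -0.025] w 0.13165728607481172 ff 58.680020570755005 j6 1.7095903926325176
rel [ 0.0004 -0.0013  0.1597] turn -0.0001 psi now -5.24 pos [0.5403 0.1419 0.1598] j6 1.7095903926325176
scene 813 [0.002  0.0001 0.1536] [0.6037 0.1327] [65.5763 89.6747] 86.57733917236328 [0.6487 0.1676 0.1629]
```

{"method": "step_arm", "body": {
  "moves": "0 0 0.03 0;0 0 0.07 0;0 0 0.11 0;0 0 0.14 0;0 0 0.16 0;0 0 0.17 0;0 0 0.173 0;0 0 0.173 0"
}}

```text
time_s: 15.0
position: [0.541, 0.1425, 0.0312]
eef_rot: [-0.0, 0.999, -0.046, 0.0]
force: [-0.5, 0.7, -1.8]
width: 0.133
finger_force: 58.8
```

{"method": "step_arm", "body": {
  "moves": "0 0 0.003 0;0 0 0.006 0;0 0 0.009 0;0 0 0.012 0;0 0 0.012 0"
}}

```text
time_s: 15.5
position: [0.5405, 0.1426, 0.0214]
eef_rot: [0.0, 0.999, -0.045, -0.0]
force: [-0.2, -0.3, -1.9]
width: 0.133
finger_force: 58.8
```

{"method": "step_arm", "body": {
  "moves": "0 0 0.0015 0;0 0 0.003 0;0 0 0.003 0"
}}

```text
time_s: 15.8
position: [0.5406, 0.1426, 0.0194]
eef_rot: [0.0, 0.999, -0.045, -0.0]
force: [0.2, 0.7, -2.4]
width: 0.13
finger_force: 58.8
```

{"method": "step_arm", "body": {
  "moves": "0 0 0.001 0;0 0 0.002 0;0 0 0.002 0"
}}

```text
time_s: 16.1
position: [0.5407, 0.1427, 0.018]
eef_rot: [0.0, 0.999, -0.045, 0.0]
force: [0.9, -0.8, -3.0]
width: 0.133
finger_force: 58.8
```

{"method": "step_arm", "body": {
  "moves": "0 0 0.001 0;0 0 0.002 0;0 0 0.002 0"
}}

```text
time_s: 16.4
position: [0.5408, 0.1427, 0.0177]
eef_rot: [0.0, 0.999, -0.045, 0.0]
force: [-6.3, -1.0, 11.7]
width: 0.135
finger_force: 60.7
```

{"method": "step_arm", "body": {
  "moves": "0 0 0.0007 0;0 0 0.0013 0;0 0 0.0013 0"
}}

```text
time_s: 16.7
position: [0.5408, 0.1427, 0.0176]
eef_rot: [0.0, 0.999, -0.045, 0.0]
force: [-10.1, -2.9, 20.6]
width: 0.13
finger_force: 62.4
```

{"method": "step_arm", "body": {
  "moves": "0 0 -0.0018 0;0 0 -0.0018 0"
}}

```text
time_s: 16.9
position: [0.5409, 0.1427, 0.0177]
eef_rot: [-0.0, 0.999, -0.045, 0.0]
force: [-4.2, 0.3, 8.8]
width: 0.132
finger_force: 60.5
```

{"method": "step_arm", "body": {
  "moves": "0 0 0 0;0 0 0 0;0 0 0 0;0 0 0 0",
  "grip": 0.6
}}

```text
time_s: 17.3
position: [0.5407, 0.1426, 0.0167]
eef_rot: [0.0, 0.999, -0.045, -0.0]
force: [0.5, 0.5, 0.2]
width: 0.398
finger_force: 0.0
```

{"method": "step_arm", "body": {
  "moves": "0 0 -0.01 0;0 0 -0.04 0;0 0 -0.1 0;0 0 -0.16 0;0 0 -0.22 0;-0.06 0 -0.26 0;-0.12 0 -0.26 0;-0.18 0 -0.26 0;-0.18 0 -0.26 0"
}}

```text
time_s: 18.2
position: [0.4018, 0.1555, 0.2123]
eef_rot: [-0.0, 0.999, -0.045, -0.001]
force: [0.7, 0.1, -0.2]
width: 0.4
finger_force: 0.0
```

Run:
```python
from h import *
np.set_printoptions(precision=4,suppress=True)
st()
p=optics.grab_frame("scene"); cv2.imwrite("pics/s6c.png",cv2.resize(p["frame"][100:400,240:560,::-1],None,fx=2,fy=2))
for l in ("plate_mid","plate_tab","dish"):
    for q in models.pinpoint(p,l)[:2]: print(l,q["score"],at_z(p,*q["at"],.006 if l!="plate_tab" else .028))
q=models.trace(p,"plate")
c=cloud(p,q[0]["region"]); e=c[(c[:,2]<.02)]; A=np.c_[e[:,:2],np.ones(len(e))]; print(len(e),np.linalg.lstsq(A,e[:,2],rcond=None)[0],*rect(e[:,:2]),e.mean(0))
for q in models.trace(p,"dish"):
    c=cloud(p,q["region"])
    if abs(np.median(c[:,0])-.585)<.05 and abs(np.median(c[:,1])-.139)<.05: e=c[c[:,2]>.022]; e=e[e[:,2]<.037]; print("dish",*rect(e[:,:2]))
```

```text
18.2 pos [0.4018 0.1555 0.2123] F [ 0.7   0.06 -0.24] M [0.014 0.    0.028] w 0.39959965720150376 ff 0.0 j6 1.7557049473118527
plate_mid 0.68 [0.5847 0.1421 0.006 ]
plate_tab 0.79 [0.5365 0.1444 0.028 ]
dish 0.91 [0.1672 0.2986 0.006 ]
dish 0.87 [0.5788 0.1368 0.006 ]
994 [ 0.0087 -0.0069  0.0084] [0.5824 0.1368] [ 69.431  134.0286] 84.76358032226562 [0.586  0.133  0.0126]
dish [0.5837 0.1379] [135.3993 192.9881] 84.30010986328125
```

View pics/s6c.png

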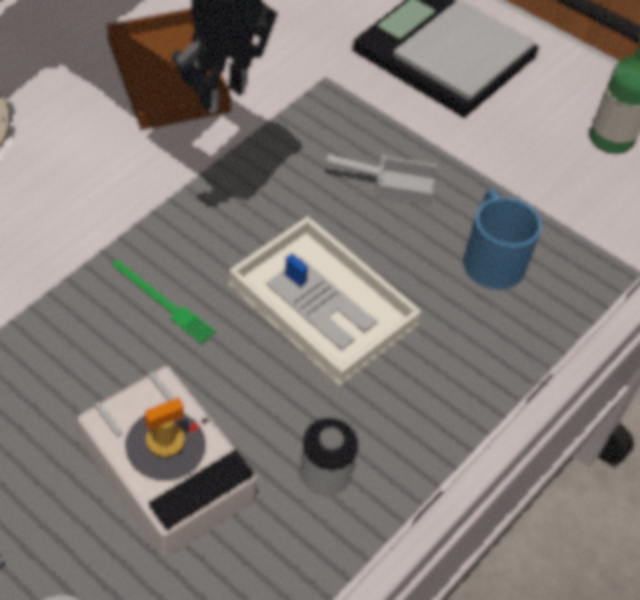

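The plate lies flat and tab up in the middle of the white dish (crop pixel about (320,305)). The dish and bystanders are where they were, and the gripper is clear.

```bash
python3 -c "
from station import r
print(r.sign_off())"
```

```text
the job is handed in; nothing more can be done
None
```

The job is handed in: turned anticlockwise, the nut jammed at about 0.6 N m, so I loosened it clockwise, drew the plate out by its tab and set it flat, tab up, in the middle of the white dish.

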